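# Grease the guarded bearing of the strip rolls

## Robot

A 6-joint arm with a two-finger parallel gripper is mounted at the origin on a cart in front of the work surface, level with it; the furniture and walls round the work are solid. World frame = base frame: x ahead of the robot, y to its left, z up, the work surface at z = 0. Lengths are in m, angles in rad, forces in N, time in s.
With the tool pointing down it reaches from about 0.35 to 0.725 m from the base axis. Payload 6 kg.
Tool frame: the origin (TCP) lies midway between the tips of the shut fingers; the grasp point (between the pads) lies 19 mm behind it (ctrl.grip_depth is the distance from the TCP to the grasp point, in m); z points along the fingers, x is the direction in which the jaws open and shut, and the axes are right-handed (so a half turn about z gives the same grasp; the last joint's range is limited). The gripper opens to 85 mm and grips with 20 to 120 N. Pads are 22 mm wide; open, the fingers measure 114 mm over their backs; the gripper's body (76 mm by 85 mm) begins 54 mm behind the grasp point. The pads swing forward as they close: fully open they stand 13 mm farther back than shut.
Start: joints at [-0.83, 0.04, 0.085, 0, -1.615, -0.334], TCP at [0.237, -0.551, 0.231] pointing down, gripper open.
Joint ranges: [-2.56, 2.56], [-1.29, 2.01], [-1.08, 1.49], [-3.29, 1.98], [-2.81, -0.18], [-2.99, 2.99]. Speed limits (rad/s): [2.57, 2.57, 3.01, 3.14, 3.14, 3.14].

## Interface

Orientations are given as a rotation vector (axis times angle).
In Python, from bench import ctrl gives the robot as it stands.
- The arm moves only by the tool carry_out, never from a script. Its argument "motion" is a list of rows, each an object of numbers: "dx", "dy", "dz": the shift along the tool's x, y, z in m; "rx", "ry", "rz": the turn, a rotation vector about the tool's x, y, z in rad; "grip": the opening, from -1 (shut) to 1 (fully open). In form: [{"dx": .., "dy": .., "dz": .., "rx": .., "ry": .., "rz": .., "grip": ..}, ...]. A call has exactly 8 rows; each row is the pose to reach, as a shift and turn from the pose commanded when the call began, along the tool's axes at that moment; what a row does not reach only later rows make up. A row lasts 1/12 s, in which the tool goes at most 41.7 mm and 7.16 degrees, less where a joint would pass 70% of its speed; a pose out of reach is approached as far as the arm can. A call with a gripper value outside its range is refused whole. The fingers move at their own pace and stop on an object; "grip_force" is the grip in N (left out, the last holds). Time passes only in rows, so rows that repeat a pose let the fingers close, or fill a call up. It gives the time, the measured TCP pose, the force and the opening at its end, in the units of the state.
- ctrl.get_state(): the state, without advancing time (a new reading comes with each control period).
- ctrl.get_image(name): name is "side" or "top" or "wrist"; returns the picture (400x640x3 uint8, red, green, blue); there is no depth.
- ctrl.calibration(name): a dict with "camera_matrix" (3x3 intrinsics, pixels), "R" (3x3) and "t" (3): a world point X has camera coordinates R X + t; the wrist camera has in their place "mount" (4x4, takes a point from camera to tool coordinates, whose origin is the TCP and whose axes are the tool frame's). Camera axes: x right, y down, z forward; pixel columns grow to the right and rows downward; lengths in m; the calibration is good to about 2 mm. The wrist camera is an equidistant fisheye: a pixel r from the principal point sees the ray r / f radians off the axis. A picture is of the moment at which its call begins: read the wrist's pose just before it. calibration takes no time and is no camera call.
- ctrl.job_done(): hands the job in, once; it reports no verdict.
The state is a dict: "clock": time; "joint_pos": joint angles; "joint_velocities": joint speeds; "joint_torque": joint torques, N m; "eef_pos": TCP position; "ee_rot": TCP orientation; "force": force on the tool from outside, world axes, zero at the start; "torque": the same for the moment, N m; "grip_width": finger opening in m.
Only numpy, scipy, OpenCV 4.12 (cv2) and the standard library are available. Lean on these libraries where they do the work, as an engineer would, in place of code of your own. Each camera call takes 0.05 s, during which the arm holds its last target. There are 200 camera calls.

## Task

Grease the guarded bearing of the strip-bending rolls: draw the push-type grease gun up out of its holster, pass its coupler through the opening in the sheet guard at the gear end and press it squarely onto the leaning grease nipple behind it until it snaps on. Then push the barrel down its whole stroke against the gun's spring and finish while holding it there, the gun still gripped and pressed home; do not shift the white bottle or the short grey pipe.

Things in the scene. Friction and masses are not known exactly. Their poses are not given: they have to be found in the camera images.
- gun_grip (a point): Where to grip the round grease gun: on the axis of its smooth barrel (32 mm diameter). z runs along the gun to its rounded rear cap (up, in the holster). Rubber cap (34 mm) from 24 to 39 mm above this point; knurled collar (48 mm diameter) 41 to 60 mm below; then a 12 mm tube; coupler (31 mm diameter) 92 to 124 mm below. Mass about 0.4 kg.
- coupler_seat (a point): Seat inside the coupler, on the gun's axis, 100.5 mm ahead of gun_grip while the spring is out; z points to the gun's rear. The nipple's tip meets it when snapped on. The mouth, 23.5 mm ahead of it, flares to 27 mm, then 19 mm bore, three sprung balls that leave 12 mm. Passing these over the nipple's head takes 5 to 9 N, most at 11 mm before the seat meets the tip; from 8 mm on it pulls itself on.
- gun_nozzle (a joint): How far tube and coupler are pushed into the gun's barrel, in m: 0 out (at the start), 0.012 at the end of the stroke. The spring pushes out with 10 N at the start of the stroke and 16 N at its end, so the coupler snaps on before the tube moves in.
- nipple_tip (a point): Tip of the nipple to grease: steel ball head 16 mm, neck 9 mm in diameter, standing 33 mm off its bearing, behind the opening of the sheet guard at the gear end (left, +y). z points out along its axis, leaning 25 degrees from upright to the machine's front. The guard's sloping face is square to it, 12 to 16 mm beyond the tip; opening 48 x 48 mm, centred on the axis.
- roller: Bench strip-bending rolls, fixed: base plate 190 x 284 mm, grey cheeks, three steel rolls along y, gears under a bent sheet guard (156 mm high) at the +y end, crank at the -y end, reaching 207 mm from the middle; a second, uncovered nipple at the crank end is not the one meant. Origin: centre of the base's underside; front faces -x at yaw 0.
- holster: Steel tube upright on an 80 x 80 mm plate, fixed; 76 mm high, outer diameter 45 mm, bore 38 mm. The gun hangs in it nose down, collar on the rim, coupler's mouth 12 mm above the table; drawn up by 65 mm it is clear. Origin: centre of the underside.
- white_bottle: Small loose white plastic bottle, 48 mm in diameter, 118 mm high; leave it. Origin: centre of its underside.
- pipe_short: Short loose grey plastic pipe standing upright, 47 mm in diameter, 91 mm high; leave it. Origin: centre of its underside.

How it is judged:
By the outcome, as a careful person would: the job done as asked, in the order asked, and still so for the second after the job is handed in, while the arm keeps its last pose, push and grip.
It also fails if it takes over 45 s, if anything falls off the work surface, if the arm or the gripper's body presses on something with over 40 N, if the wrist force passes 120 N, or if a joint passes its speed limit or range.

## Working session

There is one attempt and no reset: what is moved stays moved. The work goes in short steps, Python scripts to look and compute and a tool call to move; the robot and the scene stay as the last step left them, time stands still between calls to the robot, and variables do not carry over. Pictures are saved under pics/ and viewed, about 8 in all and at most 12, crops included, and the job is handed in when it is done.

Besides the shell and the picture viewer there is one more tool, called after "Emit:" by a JSON object that holds its "op" and its "data". carry_out: Moves the arm, as the interface text tells. Its arguments: {"type":"object","properties":{"motion":{"type":"array"},"grip_force":{"type":"number"}},"required":["motion"]}

```bash
ls; mkdir -p pics
python3 - <<'E'
from bench import ctrl
import cv2,numpy as np
s=ctrl.get_state();print(s,ctrl.grip_depth)
for n in("side","top","wrist"):
    im=ctrl.get_image(n);cv2.imwrite(f"pics/{n}0.png",im[...,::-1]);c=ctrl.calibration(n)
    print(n,{k:np.round(v,4).tolist() for k,v in c.items()})
E
```

```text
pics
{'clock': 0.0, 'joint_pos': array([-8.30288153e-01,  4.08344976e-02,  8.37915730e-02, -4.74656287e-04,
       -1.61553431e+00, -3.33687943e-01]), 'joint_velocities': array([-0.0002665 ,  0.00207589,  0.0011859 , -0.00056134,  0.00040442,
        0.00095852]), 'joint_torque': array([-1.82737451e-03, -3.68196702e+01,  3.47407973e+01,  6.93212897e+00,
       -5.41307279e-03, -9.01400682e-06]), 'eef_pos': array([ 0.23734574, -0.55068455,  0.23025329]), 'ee_rot': array([-1.72597649e+00, -2.62306991e+00, -1.40879728e-03]), 'force': array([-1.16936232, -0.72113533, -0.56276005]), 'torque': array([ 0.00479654, -0.0106465 , -0.04954995]), 'grip_width': 0.08533839423677787} 0.0187
side {'camera_matrix': [[405.2687, 0.0, 315.3768], [0.0, 405.2687, 209.2429], [0.0, 0.0, 1.0]], 'R': [[0.987, -0.1606, 0.0092], [-0.0823, -0.5538, -0.8286], [0.1382, 0.817, -0.5598]], 't': [-0.5223, 0.1593, 1.1289]}
top {'camera_matrix': [[446.9628, 0.0, 321.2662], [0.0, 446.9628, 201.0482], [0.0, 0.0, 1.0]], 'R': [[0.0037, -0.9997, 0.0222], [-0.9953, -0.0058, -0.0968], [0.0969, -0.0217, -0.9951]], 't': [0.0245, 0.5464, 1.1923]}
wrist {'camera_matrix': [[309.7069, 0.0, 320.1213], [0.0, 309.7069, 199.3335], [0.0, 0.0, 1.0]], 'mount': [[1.0, -0.0014, 0.0002, -0.0002], [0.0013, 0.9497, 0.3133, -0.0794], [-0.0006, -0.3133, 0.9497, -0.1413], [0.0, 0.0, 0.0, 1.0]]}
```

View pics/side0.png

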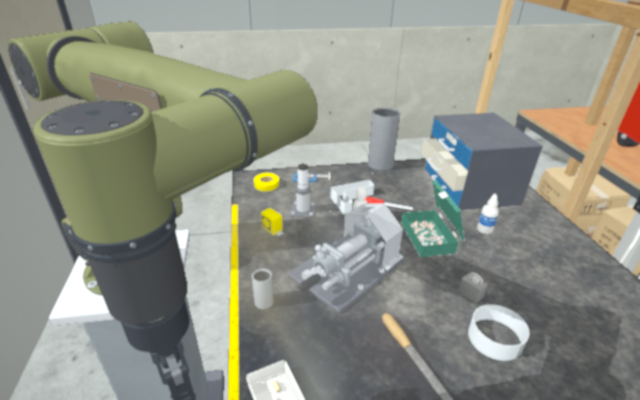

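View pics/top0.png

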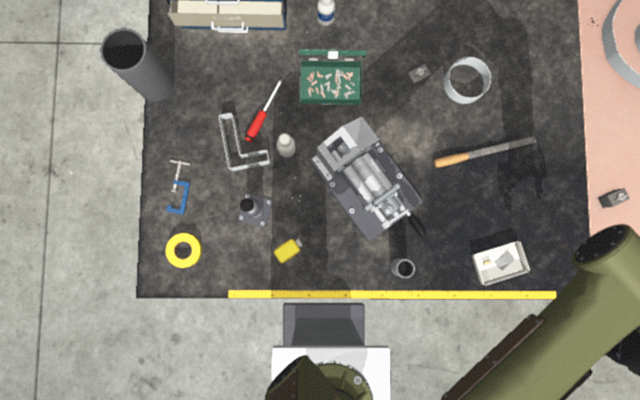

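Run:
```python
import cv2,numpy as np
t=cv2.imread("pics/top0.png")[100:290,215:435];s=cv2.imread("pics/side0.png")[150:315,245:415]
t=cv2.resize(t,None,fx=3.6,fy=3.0*1.05,interpolation=3) if 0 else cv2.resize(t,(220*3,190*3),interpolation=3)
cv2.imwrite("pics/c_top.png",t)
cv2.imwrite("pics/c_side.png",cv2.resize(s,None,fx=3.6,fy=3.6,interpolation=3))
```

```text
(no output)
```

View pics/c_top.png

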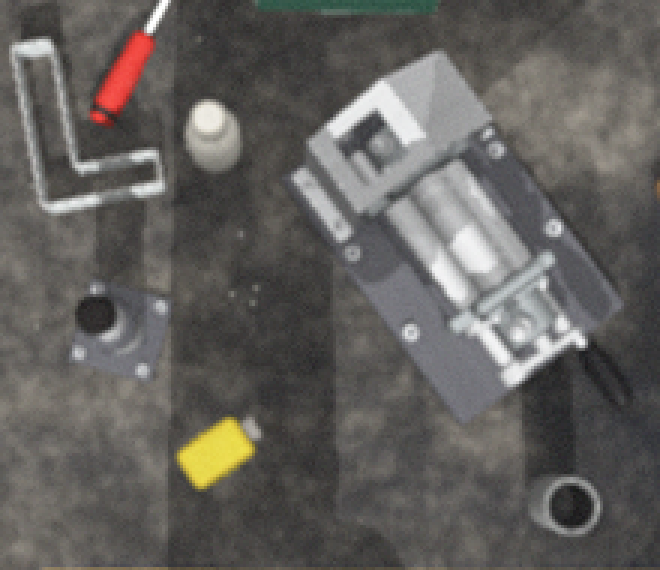

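View pics/c_side.png

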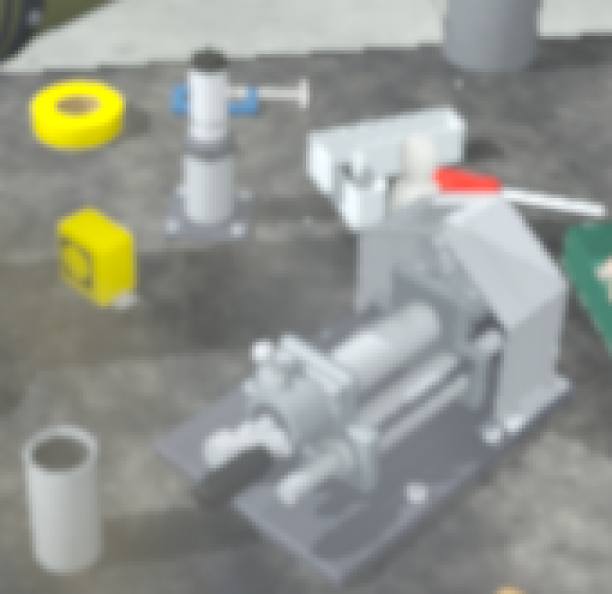

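```bash
cat > h.py <<'E'
from bench import ctrl
import cv2,numpy as np
from scipy.spatial.transform import Rotation as Ro
np.set_printoptions(precision=4,suppress=True)
def ray(n,px,st=None):
    c=ctrl.calibration(n);K=c["camera_matrix"]
    v=np.array([(px[0]-K[0,2])/K[0,0],(px[1]-K[1,2])/K[1,1]])
    if n=="wrist":
        r=np.hypot(*v);d=np.r_[np.sin(r)*v/max(r,1e-9),np.cos(r)]
        M=c["mount"];R=Ro.from_rotvec(st["ee_rot"]).as_matrix()
        return st["eef_pos"]+R@M[:3,3],R@M[:3,:3]@d
    d=c["R"].T@np.r_[v,1];return -c["R"].T@c["t"],d/np.linalg.norm(d)
def plane(n,px,z,st=None):
    o,d=ray(n,px,st);return o+d*(z-o[2])/d[2]
def meet(rays):
    A=0;b=0
    for o,d in rays:
        d=d/np.linalg.norm(d);P=np.eye(3)-np.outer(d,d);A=A+P;b=b+P@o
    return np.linalg.solve(A,b)
def proj(n,X,st=None):
    c=ctrl.calibration(n);K=c["camera_matrix"]
    if n=="wrist":
        M=c["mount"];R=Ro.from_rotvec(st["ee_rot"]).as_matrix()
        p=M[:3,:3].T@(R.T@(np.asarray(X)-st["eef_pos"])-M[:3,3]);r=np.arctan2(np.hypot(p[0],p[1]),p[2])
        v=p[:2]/np.hypot(p[0],p[1])*r
    else: p=c["R"]@X+c["t"];v=p[:2]/p[2]
    return v*K[0,0]+K[:2,2]
def pose(zdir,xdir):  # tool axes
    z=np.array(zdir,float);z/=np.linalg.norm(z);x=np.array(xdir,float);x-=z*(x@z);x/=np.linalg.norm(x)
    return np.c_[x,np.cross(z,x),z]
def rel(p,R,st=None):
    st=st or ctrl.get_state();R0=Ro.from_rotvec(st["ee_rot"]).as_matrix()
    d=R0.T@(np.asarray(p)-st["eef_pos"]);r=Ro.from_matrix(R0.T@R).as_rotvec();print("d",d,"r",r);return d,r
E
python3 - <<'E'
from h import *
cr=lambda x,y:(215+x/3,100+y/3)
print("cap top",plane("top",cr(96,314),.172), "side", plane("side",(245+208/3.6,150+60/3.6),.172))
pl=[plane("holster" and "top",cr(*p),.006) for p in((97,288),(170,300),(77,355),(142,372))]
print("bolts",np.array(pl),np.mean(pl,0))
for z in(.01,.02):
    L,B,Rr=[plane("top",cr(*p),z) for p in((287,178),(465,422),(622,302))]
    print(z,L,B,Rr,"len",np.linalg.norm(L-B),np.linalg.norm(B-Rr),"yaw",np.degrees(np.arctan2((L-B)[1],(L-B)[0]))-90,"ctr",(L+Rr)/2)
for z in(.1,.12,.14):print(z,plane("top",cr(383,145),z))
print("pipe",plane("top",cr(570,507),.091),"bottle",plane("top",cr(209,118),.118))
R=Ro.from_rotvec(ctrl.get_state()["ee_rot"]).as_matrix();print(R)
E
```

```text
cap top [0.5224 0.2076 0.172 ] side [0.5192 0.1925 0.172 ]
bolts [[0.5611 0.2311 0.006 ]
 [0.5504 0.1638 0.006 ]
 [0.4992 0.2482 0.006 ]
 [0.4839 0.1885 0.006 ]] [0.5236 0.2079 0.006 ]
0.01 [0.6645 0.0567 0.01  ] [ 0.4393 -0.1075  0.01  ] [ 0.5506 -0.254   0.01  ] len 0.27865656075761586 0.18391524915548885 yaw -53.893072815347296 ctr [ 0.6075 -0.0987  0.01  ]
0.02 [0.6625 0.0567 0.02  ] [ 0.4392 -0.1062  0.02  ] [ 0.5496 -0.2515  0.02  ] len 0.2763887216565125 0.18241845973057821 yaw -53.893072815347296 ctr [ 0.6061 -0.0974  0.02  ]
0.1 [ 0.6767 -0.0263  0.1   ]
0.12 [ 0.6724 -0.0249  0.12  ]
0.14 [ 0.668  -0.0235  0.14  ]
pipe [ 0.3669 -0.186   0.091 ] bottle [0.6949 0.123  0.118 ]
[[-0.3957  0.9184 -0.0006]
 [ 0.9184  0.3957  0.0012]
 [ 0.0014 -0.0001 -1.    ]]
```

Emit:
{"op": "carry_out", "data": {"motion": [{"dx":0.02,"dy":0.03,"dz":-0.01,"grip":1},{"dx":0.04,"dy":0.06,"dz":-0.02,"grip":1},{"dx":0.07,"dy":0.09,"dz":-0.03,"grip":1},{"dx":0.1,"dy":0.12,"dz":-0.04,"grip":1},{"dx":0.12,"dy":0.15,"dz":-0.05,"grip":1},{"dx":0.14,"dy":0.18,"dz":-0.06,"grip":1},{"dx":0.16,"dy":0.21,"dz":-0.07,"grip":1},{"dx":0.18,"dy":0.24,"dz":-0.08,"grip":1}]}}

```text
invalid input at $.motion[0]: expected keys dx, dy, dz, rx, ry, rz, grip
```

Emit:
{"op": "carry_out", "data": {"motion": [{"dx":0.02,"dy":0.03,"dz":-0.01,"rx":0,"ry":0,"rz":0,"grip":1},{"dx":0.04,"dy":0.06,"dz":-0.02,"rx":0,"ry":0,"rz":0,"grip":1},{"dx":0.07,"dy":0.09,"dz":-0.03,"rx":0,"ry":0,"rz":0,"grip":1},{"dx":0.1,"dy":0.12,"dz":-0.04,"rx":0,"ry":0,"rz":0,"grip":1},{"dx":0.12,"dy":0.15,"dz":-0.05,"rx":0,"ry":0,"rz":0,"grip":1},{"dx":0.14,"dy":0.18,"dz":-0.06,"rx":0,"ry":0,"rz":0,"grip":1},{"dx":0.16,"dy":0.21,"dz":-0.07,"rx":0,"ry":0,"rz":0,"grip":1},{"dx":0.18,"dy":0.24,"dz":-0.08,"rx":0,"ry":0,"rz":0,"grip":1}]}}

```text
clock: 0.82
eef_pos: [0.387, -0.289, 0.3118]
ee_rot: [1.727, 2.624, 0.001]
force: [0.6, -0.5, -0.3]
grip_width: 0.0852
```

Emit:
{"op": "carry_out", "data": {"motion": [{"dx":0.018,"dy":0.035,"dz":0,"rx":0,"ry":0,"rz":0,"grip":1},{"dx":0.036,"dy":0.07,"dz":0,"rx":0,"ry":0,"rz":0,"grip":1},{"dx":0.055,"dy":0.11,"dz":0,"rx":0,"ry":0,"rz":0,"grip":1},{"dx":0.075,"dy":0.15,"dz":0,"rx":0,"ry":0,"rz":0,"grip":1},{"dx":0.095,"dy":0.19,"dz":0,"rx":0,"ry":0,"rz":0,"grip":1},{"dx":0.115,"dy":0.23,"dz":0,"rx":0,"ry":0,"rz":0,"grip":1},{"dx":0.13,"dy":0.26,"dz":0,"rx":0,"ry":0,"rz":0,"grip":1},{"dx":0.144,"dy":0.29,"dz":0,"rx":0,"ry":0,"rz":0,"grip":1}]}}

```text
clock: 1.48
eef_pos: [0.597, -0.0413, 0.3108]
ee_rot: [-1.725, -2.625, 0.0]
force: [0.5, -1.2, -0.6]
grip_width: 0.0848
```

```bash
cat > w.py <<'E'
from h import *
import sys,pickle
n=sys.argv[1];st=ctrl.get_state();im=ctrl.get_image("wrist")[...,::-1];cv2.imwrite(f"pics/{n}.png",im);pickle.dump(st,open(f"{n}.pkl","wb"));print(st["eef_pos"],st["ee_rot"])
E
python3 w.py b1
```

```text
[ 0.597  -0.0413  0.3108] [-1.7253 -2.6247  0.0001]
```

Emit:
{"op": "carry_out", "data": {"motion": [{"dx":0.02,"dy":0.02,"dz":0.005,"rx":0,"ry":0,"rz":0,"grip":1},{"dx":0.045,"dy":0.04,"dz":0.01,"rx":0,"ry":0,"rz":0,"grip":1},{"dx":0.07,"dy":0.065,"dz":0.015,"rx":0,"ry":0,"rz":0,"grip":1},{"dx":0.095,"dy":0.085,"dz":0.02,"rx":0,"ry":0,"rz":0,"grip":1},{"dx":0.12,"dy":0.105,"dz":0.025,"rx":0,"ry":0,"rz":0,"grip":1},{"dx":0.134,"dy":0.121,"dz":0.03,"rx":0,"ry":0,"rz":0,"grip":1},{"dx":0.134,"dy":0.121,"dz":0.03,"rx":0,"ry":0,"rz":0,"grip":1},{"dx":0.134,"dy":0.121,"dz":0.03,"rx":0,"ry":0,"rz":0,"grip":1}]}}

```text
clock: 2.2
eef_pos: [0.654, 0.1283, 0.2795]
ee_rot: [-1.724, -2.624, 0.004]
force: [-0.1, 0.0, 1.1]
grip_width: 0.0855
```

```bash
python3 w.py b2
python3 - <<'E'
from h import *
import pickle
o=[]
for n in("b1","b2"):
    st=pickle.load(open(n+".pkl","rb"));u=proj("wrist",[.67,-.022,.13],st).astype(int);print(n,u)
    im=cv2.imread(f"pics/{n}.png");x0=max(0,u[0]-50);y0=max(0,u[1]-50);c=im[y0:y0+100,x0:x0+100];print(x0,y0)
    o.append(cv2.resize(c,(400,400),interpolation=3))
cv2.imwrite("pics/nip.png",np.hstack(o))
E
```

```text
[0.654  0.1283 0.2795] [-1.7238 -2.6244  0.0038]
b1 [310 238]
260 188
b2 [177 142]
127 92
```

View pics/nip.png

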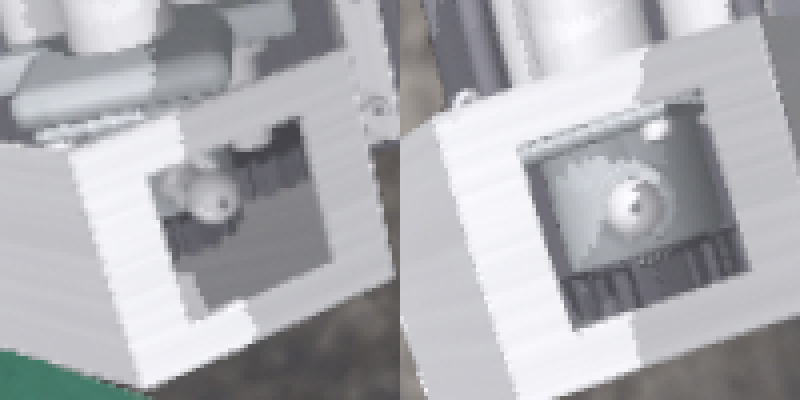

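Run:
```python
from h import *
import pickle
S=[pickle.load(open(n+".pkl","rb")) for n in("b1","b2")];O=[(260,188),(127,92)]
P=[[(214,194),(147,176),(303,117),(332,260),(190,323)],[(237,207),(118,148),(306,90),(350,270),(175,330)]]
X=[]
for a,b in zip(*P):
    rs=[ray("wrist",(O[k][0]+p[0]/4-.4,O[k][1]+p[1]/4-.4),S[k]) for k,p in((0,a),(1,b))]
    x=meet(rs);X.append(x);print(x,[np.linalg.norm(np.cross(x-o,d)) for o,d in rs])
X=np.array(X);C=X[1:].mean(0);u,s,v=np.linalg.svd(X[1:]-C);n=v[2]*np.sign(v[2,2])
print("center",C,"n",n,"tilt",np.degrees(np.arccos(n[2])),"az",np.degrees(np.arctan2(n[1],n[0])),"sides",[np.linalg.norm(X[1+i]-X[1+(i+1)%4]) for i in range(4)])
e=[(X[1+(i+1)%4]-X[1+i]) for i in range(4)];print([np.degrees(np.arctan2(v[1],v[0])) for v in e])
w=C-X[0];print("ball->centre",w,np.linalg.norm(w), "along n",w@n)
for yaw in(-53.9,-55,-53,-57):
    a=np.radians(yaw);nn=np.r_[-np.sin(np.radians(25))*np.array([np.cos(a),np.sin(a)]),np.cos(np.radians(25))];print(yaw,nn,w@nn,w-nn*(w@nn))
b=X[0]
t=proj("top",b);print("top px of ball",t)
```

```text
[ 0.6721 -0.0182  0.1151] [np.float64(8.79399095577411e-05), np.float64(8.793990955769175e-05)]
[ 0.6604 -0.0421  0.1469] [np.float64(2.8650821590433173e-06), np.float64(2.8650821589921743e-06)]
[ 0.6348 -0.0061  0.126 ] [np.float64(0.0003784302997063926), np.float64(0.00037843029970641666)]
[0.673  0.0205 0.1268] [np.float64(0.00018660283281350987), np.float64(0.00018660283281344672)]
[ 0.6985 -0.0137  0.1465] [np.float64(0.0002445781413321601), np.float64(0.0002445781413321897)]
center [ 0.6667 -0.0103  0.1365] n [-0.2499  0.3419  0.9059] tilt 25.05536850496174 az 126.1670495661509 sides [np.float64(0.04884990392812688), np.float64(0.046573296346814626), np.float64(0.04704518218653334), np.float64(0.047487468053818455)]
[np.float64(125.40719623146629), np.float64(34.84469688564795), np.float64(-53.37218866115051), np.float64(-143.37578091484133)]
ball->centre [-0.0055  0.0079  0.0214] 0.023438442853653766 along n 0.023434038231566173
-53.9 [-0.249   0.3415  0.9063] 0.023434514311318377 [ 0.0004 -0.0001  0.0001]
-55 [-0.2424  0.3462  0.9063] 0.02343573253540036 [ 0.0002 -0.0002  0.0001]
-53 [-0.2543  0.3375  0.9063] 0.023432407288038283 [ 0.0005 -0.      0.0002]
-57 [-0.2302  0.3544  0.9063] 0.023434122173482425 [-0.0001 -0.0004  0.0002]
top px of ball [339.9219 148.8083]
```

Emit:
{"op": "carry_out", "data": {"motion": [{"dx":0.025,"dy":-0.02,"dz":0,"rx":0,"ry":0,"rz":0,"grip":1},{"dx":0.05,"dy":-0.04,"dz":0,"rx":0,"ry":0,"rz":0,"grip":1},{"dx":0.075,"dy":-0.06,"dz":0,"rx":0,"ry":0,"rz":0,"grip":1},{"dx":0.1,"dy":-0.08,"dz":0.01,"rx":0,"ry":0,"rz":0,"grip":1},{"dx":0.123,"dy":-0.09,"dz":0.02,"rx":0,"ry":0,"rz":0,"grip":1},{"dx":0.123,"dy":-0.09,"dz":0.02,"rx":0,"ry":0,"rz":0,"grip":1},{"dx":0.123,"dy":-0.09,"dz":0.02,"rx":0,"ry":0,"rz":0,"grip":1},{"dx":0.123,"dy":-0.09,"dz":0.02,"rx":0,"ry":0,"rz":0,"grip":1}]}}

```text
clock: 2.92
eef_pos: [0.5231, 0.2037, 0.2624]
ee_rot: [1.727, 2.623, 0.002]
force: [-0.2, 0.3, 0.1]
grip_width: 0.0853
```

```bash
python3 w.py g1
```

```text
[0.5231 0.2037 0.2624] [1.7273 2.6231 0.0021]
```

View pics/g1.png

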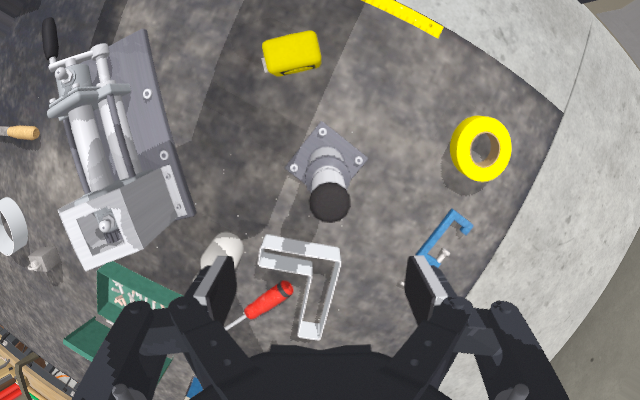

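Run:
```python
from h import *
import pickle
st=pickle.load(open("g1.pkl","rb"));im=cv2.imread("pics/g1.png")
m=(im.max(2)<75).astype(np.uint8);m[:160]=0;m[245:]=0;m[:,:290]=0;m[:,370:]=0
n,l,s,c=cv2.connectedComponentsWithStats(m);i=1+np.argmax(s[1:,4]);print(s[i],c[i])
for z in(.160,.166,.172):print(plane("wrist",c[i],z,st))
print("holster",(plane("wrist",(294,168),.007,st)+plane("wrist",(360,160),.007,st))/2)
R=pose([0,0,-1],[-.396,.918,0]);rel([.5231,.2037,.117],R)
```

```text
[ 309  183   41   39 1234] [328.9246 202.4465]
[0.5238 0.2118 0.16  ]
[0.522  0.2108 0.166 ]
[0.5202 0.2098 0.172 ]
holster [0.5224 0.2131 0.007 ]
d [ 0.0002 -0.0004  0.1452] r [ 0.0013  0.     -0.0017]
```

Emit:
{"op": "carry_out", "data": {"motion": [{"dx":0.0066,"dy":0.0015,"dz":0,"rx":0,"ry":0,"rz":0,"grip":1},{"dx":0.0066,"dy":0.0015,"dz":0.03,"rx":0,"ry":0,"rz":0,"grip":1},{"dx":0.0066,"dy":0.0015,"dz":0.06,"rx":0,"ry":0,"rz":0,"grip":1},{"dx":0.0066,"dy":0.0015,"dz":0.09,"rx":0,"ry":0,"rz":0,"grip":1},{"dx":0.0066,"dy":0.0015,"dz":0.12,"rx":0,"ry":0,"rz":0,"grip":1},{"dx":0.0066,"dy":0.0015,"dz":0.14,"rx":0,"ry":0,"rz":0,"grip":1},{"dx":0.0066,"dy":0.0015,"dz":0.147,"rx":0,"ry":0,"rz":0,"grip":1},{"dx":0.0066,"dy":0.0015,"dz":0.147,"rx":0,"ry":0,"rz":0,"grip":1}]}}

```text
clock: 3.63
eef_pos: [0.5211, 0.2104, 0.1123]
ee_rot: [-1.728, -2.622, 0.006]
force: [0.9, -0.4, 0.3]
grip_width: 0.0857
```

Emit:
{"op": "carry_out", "data": {"motion": [{"dx":0,"dy":0,"dz":0,"rx":0,"ry":0,"rz":0,"grip":0.3},{"dx":0,"dy":0,"dz":0,"rx":0,"ry":0,"rz":0,"grip":0},{"dx":0,"dy":0,"dz":0,"rx":0,"ry":0,"rz":0,"grip":-0.3},{"dx":0,"dy":0,"dz":0,"rx":0,"ry":0,"rz":0,"grip":-0.6},{"dx":0,"dy":0,"dz":0,"rx":0,"ry":0,"rz":0,"grip":-1},{"dx":0,"dy":0,"dz":0,"rx":0,"ry":0,"rz":0,"grip":-1},{"dx":0,"dy":0,"dz":0,"rx":0,"ry":0,"rz":0,"grip":-1},{"dx":0,"dy":0,"dz":0,"rx":0,"ry":0,"rz":0,"grip":-1}], "grip_force": 100}}

```text
clock: 4.3
eef_pos: [0.5222, 0.2115, 0.1159]
ee_rot: [1.726, 2.623, 0.003]
force: [-0.7, 0.8, 4.3]
grip_width: 0.0301
```

Emit:
{"op": "carry_out", "data": {"motion": [{"dx":0,"dy":0,"dz":-0.02,"rx":0,"ry":0,"rz":0,"grip":-1},{"dx":0,"dy":0,"dz":-0.045,"rx":0,"ry":0,"rz":0,"grip":-1},{"dx":0,"dy":0,"dz":-0.07,"rx":0,"ry":0,"rz":0,"grip":-1},{"dx":0,"dy":0,"dz":-0.1,"rx":0,"ry":0,"rz":0,"grip":-1},{"dx":0,"dy":0,"dz":-0.13,"rx":0,"ry":0,"rz":0,"grip":-1},{"dx":0,"dy":0,"dz":-0.16,"rx":0,"ry":0,"rz":0,"grip":-1},{"dx":0,"dy":0,"dz":-0.18,"rx":0,"ry":0,"rz":0,"grip":-1},{"dx":0,"dy":0,"dz":-0.19,"rx":0,"ry":0,"rz":0,"grip":-1}]}}

```text
clock: 4.97
eef_pos: [0.5217, 0.2114, 0.3064]
ee_rot: [1.727, 2.624, 0.003]
force: [0.8, 0.5, -3.6]
grip_width: 0.0301
```

```bash
python3 w.py l1
python3 - <<'E'
from h import *
im=ctrl.get_image("side");cv2.imwrite("pics/side1.png",im[...,::-1]);print(ctrl.get_state()["force"],ctrl.get_state()["grip_width"])
a=cv2.imread("pics/l1.png")[100:400,160:480];b=cv2.resize(im[90:240,245:395,::-1],(300,300),interpolation=3)
cv2.imwrite("pics/l1c.png",np.hstack([a,b]))
E
```

```text
[0.5217 0.2114 0.3064] [1.7267 2.624  0.0033]
[ 0.7528 -0.5536 -4.4786] 0.029694110237619416
```

View pics/l1c.png

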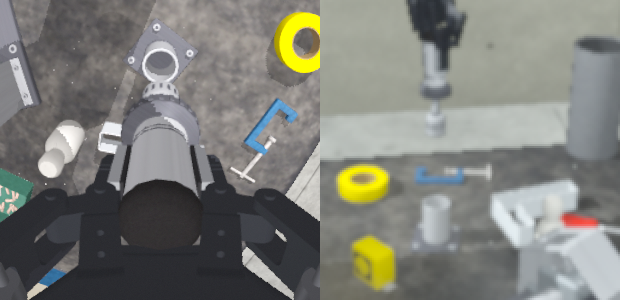

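Run:
```python
from h import *
import pickle
st=pickle.load(open("l1.pkl","rb"));im=cv2.imread("pics/l1.png")
R=Ro.from_rotvec(st["ee_rot"]).as_matrix()
x0,y0,f=270,160,6
c=cv2.resize(im[y0:y0+100,x0:x0+100],None,fx=f,fy=f,interpolation=3)
for z,r,col in((.0209,.024,(0,0,255)),(.0399,.024,(0,255,255)),(.0719,.0155,(0,255,0)),(.1039,.0155,(255,0,0))):
    th=np.linspace(0,2*np.pi,60)
    p=np.array([proj("wrist",st["eef_pos"]+R@[r*np.cos(t),r*np.sin(t),z],st) for t in th])
    cv2.polylines(c,[(((p-[x0,y0])+.5)*f).astype(np.int32)],True,col,1)
cv2.imwrite("pics/l1d.png",c)
```

```text
(no output)
```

View pics/l1d.png

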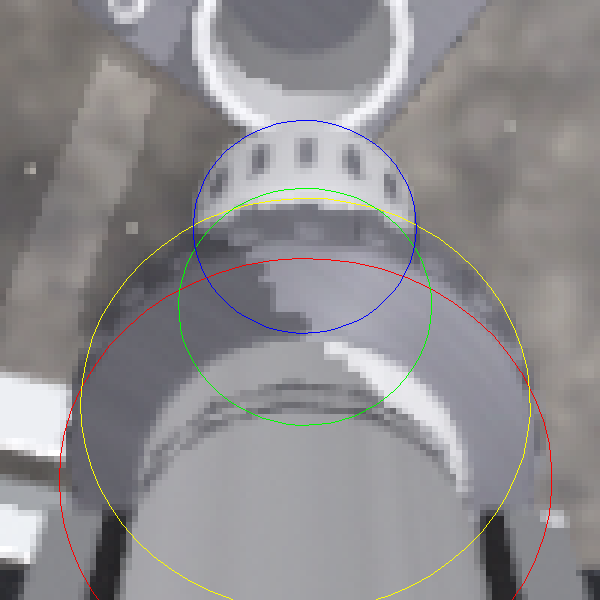

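```bash
cat > t.py <<'E'
from h import *
import sys
n=np.array([-.249,.3415,.9063]);tip=np.array([.6701,-.0155,.1224])
def go(g,st=None):
    st=st or ctrl.get_state();R0=Ro.from_rotvec(st["ee_rot"]).as_matrix()
    R=pose(-n,[-.396,.918,0]); return rel(tip+n*(.0804+g),R,st)
if __name__=="__main__":
    s=ctrl.get_state();go(float(sys.argv[1]),s);print("force along n",s["force"]@n,s["force"],s["clock"],s["grip_width"])
E
python3 t.py .1
```

```text
d [-0.1929  0.0296  0.0187] r [-0.1003 -0.4254  0.0212]
force along n -4.435526096611127 [ 0.7528 -0.5536 -4.4786] 5.0667 0.029694110237619416
```

Emit:
{"op": "carry_out", "data": {"motion": [{"dx":-0.025,"dy":0.004,"dz":0,"rx":-0.013,"ry":-0.053,"rz":0.0026,"grip":-1},{"dx":-0.05,"dy":0.008,"dz":0,"rx":-0.025,"ry":-0.106,"rz":0.005,"grip":-1},{"dx":-0.075,"dy":0.012,"dz":0,"rx":-0.038,"ry":-0.16,"rz":0.008,"grip":-1},{"dx":-0.1,"dy":0.016,"dz":0,"rx":-0.05,"ry":-0.213,"rz":0.011,"grip":-1},{"dx":-0.13,"dy":0.02,"dz":0,"rx":-0.065,"ry":-0.28,"rz":0.014,"grip":-1},{"dx":-0.16,"dy":0.025,"dz":0,"rx":-0.083,"ry":-0.35,"rz":0.018,"grip":-1},{"dx":-0.18,"dy":0.028,"dz":0.01,"rx":-0.1,"ry":-0.4254,"rz":0.021,"grip":-1},{"dx":-0.193,"dy":0.0296,"dz":0.0187,"rx":-0.1,"ry":-0.4254,"rz":0.021,"grip":-1}]}}

```text
clock: 5.73
eef_pos: [0.624, 0.0448, 0.2793]
ee_rot: [1.518, 2.263, -0.219]
force: [-0.1, 0.2, -7.3]
grip_width: 0.03
```

```bash
python3 t.py .045
```

```text
d [-0.0019  0.0026  0.0488] r [-0.0078  0.0033  0.0054]
force along n -6.498847774486699 [-0.1175  0.1503 -7.2596] 5.7333 0.02996457970680016
```

Emit:
{"op": "carry_out", "data": {"motion": [{"dx":-0.002,"dy":0.0025,"dz":0,"rx":-0.008,"ry":0.003,"rz":0.005,"grip":-1},{"dx":-0.002,"dy":0.0025,"dz":0.01,"rx":-0.008,"ry":0.003,"rz":0.005,"grip":-1},{"dx":-0.002,"dy":0.0025,"dz":0.02,"rx":-0.008,"ry":0.003,"rz":0.005,"grip":-1},{"dx":-0.002,"dy":0.0025,"dz":0.03,"rx":-0.008,"ry":0.003,"rz":0.005,"grip":-1},{"dx":-0.002,"dy":0.0025,"dz":0.04,"rx":-0.008,"ry":0.003,"rz":0.005,"grip":-1},{"dx":-0.002,"dy":0.0025,"dz":0.048,"rx":-0.008,"ry":0.003,"rz":0.005,"grip":-1},{"dx":-0.002,"dy":0.0025,"dz":0.048,"rx":-0.008,"ry":0.003,"rz":0.005,"grip":-1},{"dx":-0.002,"dy":0.0025,"dz":0.048,"rx":-0.008,"ry":0.003,"rz":0.005,"grip":-1}]}}

```text
clock: 6.4
eef_pos: [0.6398, 0.0283, 0.2426]
ee_rot: [1.525, 2.256, -0.197]
force: [0.4, 0.5, -3.9]
grip_width: 0.0299
```

```bash
python3 t.py .03; python3 w.py n1;python3 - <<'E'
from h import *
from t import n,tip
import pickle
st=pickle.load(open("n1.pkl","rb"));im=cv2.imread("pics/n1.png")
R=Ro.from_rotvec(st["ee_rot"]).as_matrix()
x0,y0,f=260,120,5
c=cv2.resize(im[y0:y0+110,x0:x0+120],None,fx=f,fy=f,interpolation=3)
def dr(P,col):
    p=np.array([proj("wrist",X,st) for X in P]);cv2.polylines(c,[(((p-[x0,y0])+.5)*f).astype(np.int32)],True,col,1)
th=np.linspace(0,2*np.pi,60)
dr([st["eef_pos"]+R@[.0155*np.cos(t),.0155*np.sin(t),.1039] for t in th],(255,0,0))
a=np.radians(-53.9);u=np.array([-np.sin(a),np.cos(a),0]);v=np.cross(n,u)
C=tip+n*.0154
dr([C+.024*(i*u+j*v) for i,j in((1,1),(1,-1),(-1,-1),(-1,1))],(0,0,255))
cv2.imwrite("pics/n1c.png",c)
E
```

```text
d [ 0.0021 -0.002   0.021 ] r [ 0.0058 -0.002  -0.0042]
force along n -3.4702722816900646 [ 0.3652  0.5151 -3.9228] 6.4 0.029863770701293445
[0.6398 0.0283 0.2426] [ 1.5245  2.256  -0.1965]
```

View pics/n1c.png

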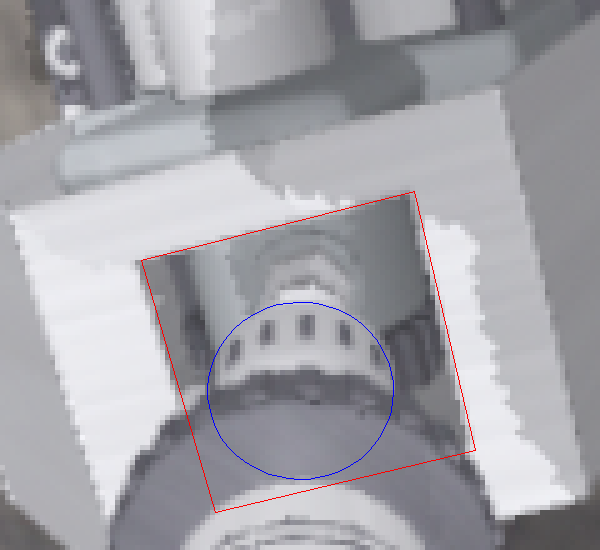

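Emit:
{"op": "carry_out", "data": {"motion": [{"dx":0.002,"dy":-0.002,"dz":0.0,"rx":0.006,"ry":-0.002,"rz":-0.004,"grip":-1},{"dx":0.002,"dy":-0.002,"dz":0.0,"rx":0.006,"ry":-0.002,"rz":-0.004,"grip":-1},{"dx":0.002,"dy":-0.002,"dz":0.004,"rx":0.006,"ry":-0.002,"rz":-0.004,"grip":-1},{"dx":0.002,"dy":-0.002,"dz":0.008,"rx":0.006,"ry":-0.002,"rz":-0.004,"grip":-1},{"dx":0.002,"dy":-0.002,"dz":0.01,"rx":0.006,"ry":-0.002,"rz":-0.004,"grip":-1},{"dx":0.002,"dy":-0.002,"dz":0.01,"rx":0.006,"ry":-0.002,"rz":-0.004,"grip":-1},{"dx":0.002,"dy":-0.002,"dz":0.01,"rx":0.006,"ry":-0.002,"rz":-0.004,"grip":-1},{"dx":0.002,"dy":-0.002,"dz":0.01,"rx":0.006,"ry":-0.002,"rz":-0.004,"grip":-1}]}}

```text
clock: 7.12
eef_pos: [0.64, 0.026, 0.2332]
ee_rot: [1.522, 2.259, -0.205]
force: [-0.3, 0.4, -4.0]
grip_width: 0.0303
```

```bash
python3 t.py .03; python3 t.py 0.03
```

```text
d [ 0.0003 -0.0003  0.0117] r [ 0.001  -0.0001 -0.0004]
force along n -3.3744040902392993 [-0.3332  0.3812 -3.9585] 7.1167 0.03025518326354769
d [ 0.0003 -0.0003  0.0117] r [ 0.001  -0.0001 -0.0004]
force along n -3.3744040902392993 [-0.3332  0.3812 -3.9585] 7.1167 0.03025518326354769
```

Emit:
{"op": "carry_out", "data": {"motion": [{"dx":0.0003,"dy":-0.0003,"dz":0.004,"rx":0,"ry":0,"rz":0,"grip":-1},{"dx":0.0003,"dy":-0.0003,"dz":0.008,"rx":0,"ry":0,"rz":0,"grip":-1},{"dx":0.0003,"dy":-0.0003,"dz":0.012,"rx":0,"ry":0,"rz":0,"grip":-1},{"dx":0.0003,"dy":-0.0003,"dz":0.016,"rx":0,"ry":0,"rz":0,"grip":-1},{"dx":0.0003,"dy":-0.0003,"dz":0.02,"rx":0,"ry":0,"rz":0,"grip":-1},{"dx":0.0003,"dy":-0.0003,"dz":0.024,"rx":0,"ry":0,"rz":0,"grip":-1},{"dx":0.0003,"dy":-0.0003,"dz":0.026,"rx":0,"ry":0,"rz":0,"grip":-1},{"dx":0.0003,"dy":-0.0003,"dz":0.026,"rx":0,"ry":0,"rz":0,"grip":-1}]}}

```text
clock: 7.78
eef_pos: [0.6463, 0.0169, 0.2094]
ee_rot: [1.522, 2.258, -0.205]
force: [0.2, -1.0, -2.3]
grip_width: 0.0303
```

```bash
python3 t.py 0
```

```text
d [0.0004 0.     0.0155] r [ 0.0009  0.0007 -0.0005]
force along n -2.4476723533813844 [ 0.1848 -1.0442 -2.2565] 7.7833 0.030287698705495764
```

Emit:
{"op": "carry_out", "data": {"motion": [{"dx":0.0002,"dy":0,"dz":0.002,"rx":0,"ry":0,"rz":0,"grip":-1},{"dx":0.0002,"dy":0,"dz":0.004,"rx":0,"ry":0,"rz":0,"grip":-1},{"dx":0.0002,"dy":0,"dz":0.006,"rx":0,"ry":0,"rz":0,"grip":-1},{"dx":0.0002,"dy":0,"dz":0.008,"rx":0,"ry":0,"rz":0,"grip":-1},{"dx":0.0002,"dy":0,"dz":0.01,"rx":0,"ry":0,"rz":0,"grip":-1},{"dx":0.0002,"dy":0,"dz":0.012,"rx":0,"ry":0,"rz":0,"grip":-1},{"dx":0.0002,"dy":0,"dz":0.014,"rx":0,"ry":0,"rz":0,"grip":-1},{"dx":0.0002,"dy":0,"dz":0.015,"rx":0,"ry":0,"rz":0,"grip":-1}]}}

```text
clock: 8.45
eef_pos: [0.6498, 0.0125, 0.1963]
ee_rot: [1.522, 2.258, -0.204]
force: [-5.2, 3.8, 4.9]
grip_width: 0.0302
```

```bash
python3 t.py 0
```

```text
d [-0.0001 -0.      0.0012] r [ 0.0012  0.     -0.0005]
force along n 7.027310781884037 [-5.2139  3.816   4.8835] 8.45 0.03023434342742442
```

Emit:
{"op": "carry_out", "data": {"motion": [{"dx":0,"dy":0,"dz":0.001,"rx":0,"ry":0,"rz":0,"grip":-1},{"dx":0,"dy":0,"dz":0.002,"rx":0,"ry":0,"rz":0,"grip":-1},{"dx":0,"dy":0,"dz":0.003,"rx":0,"ry":0,"rz":0,"grip":-1},{"dx":0,"dy":0,"dz":0.004,"rx":0,"ry":0,"rz":0,"grip":-1},{"dx":0,"dy":0,"dz":0.005,"rx":0,"ry":0,"rz":0,"grip":-1},{"dx":0,"dy":0,"dz":0.006,"rx":0,"ry":0,"rz":0,"grip":-1},{"dx":0,"dy":0,"dz":0.006,"rx":0,"ry":0,"rz":0,"grip":-1},{"dx":0,"dy":0,"dz":0.006,"rx":0,"ry":0,"rz":0,"grip":-1}]}}

```text
clock: 9.12
eef_pos: [0.6512, 0.0108, 0.1919]
ee_rot: [1.522, 2.258, -0.203]
force: [-7.4, 4.5, 7.2]
grip_width: 0.0298
```

```bash
python3 t.py 0
```

```text
d [-0.0001 -0.0002 -0.0037] r [ 0.002  -0.0001 -0.0007]
force along n 9.95821875656915 [-7.4237  4.5374  7.2385] 9.1167 0.029833543548956915
```

Emit:
{"op": "carry_out", "data": {"motion": [{"dx":0.0002,"dy":-0.0005,"dz":0.001,"rx":0,"ry":0,"rz":0,"grip":-1},{"dx":0.0002,"dy":-0.0005,"dz":0.002,"rx":0,"ry":0,"rz":0,"grip":-1},{"dx":0.0002,"dy":-0.0005,"dz":0.003,"rx":0,"ry":0,"rz":0,"grip":-1},{"dx":0.0002,"dy":-0.0005,"dz":0.004,"rx":0,"ry":0,"rz":0,"grip":-1},{"dx":0.0002,"dy":-0.0005,"dz":0.005,"rx":0,"ry":0,"rz":0,"grip":-1},{"dx":0.0002,"dy":-0.0005,"dz":0.006,"rx":0,"ry":0,"rz":0,"grip":-1},{"dx":0.0002,"dy":-0.0005,"dz":0.006,"rx":0,"ry":0,"rz":0,"grip":-1},{"dx":0.0002,"dy":-0.0005,"dz":0.006,"rx":0,"ry":0,"rz":0,"grip":-1}]}}

```text
clock: 9.78
eef_pos: [0.6524, 0.009, 0.1871]
ee_rot: [1.521, 2.258, -0.202]
force: [-9.1, 4.7, 9.6]
grip_width: 0.03
```

```bash
python3 t.py 0
```

```text
d [-0.0001 -0.0001 -0.0089] r [ 0.0032  0.0001 -0.0008]
force along n 12.552107286828651 [-9.11    4.6597  9.5911] 9.7833 0.030008132436310488
```

Emit:
{"op": "carry_out", "data": {"motion": [{"dx":0.0002,"dy":-0.0005,"dz":0.001,"rx":0,"ry":0,"rz":0,"grip":-1},{"dx":0.0002,"dy":-0.0005,"dz":0.0015,"rx":0,"ry":0,"rz":0,"grip":-1},{"dx":0.0002,"dy":-0.0005,"dz":0.002,"rx":0,"ry":0,"rz":0,"grip":-1},{"dx":0.0002,"dy":-0.0005,"dz":0.0025,"rx":0,"ry":0,"rz":0,"grip":-1},{"dx":0.0002,"dy":-0.0005,"dz":0.003,"rx":0,"ry":0,"rz":0,"grip":-1},{"dx":0.0002,"dy":-0.0005,"dz":0.0035,"rx":0,"ry":0,"rz":0,"grip":-1},{"dx":0.0002,"dy":-0.0005,"dz":0.004,"rx":0,"ry":0,"rz":0,"grip":-1},{"dx":0.0002,"dy":-0.0005,"dz":0.004,"rx":0,"ry":0,"rz":0,"grip":-1}]}}

```text
clock: 10.45
eef_pos: [0.6532, 0.0083, 0.1853]
ee_rot: [1.52, 2.257, -0.2]
force: [-13.1, 7.9, 15.6]
grip_width: 0.0302
```

```bash
python3 t.py 0
```

```text
d [ 0.0001 -0.0003 -0.011 ] r [ 0.0055  0.0004 -0.001 ]
force along n 20.1184244324406 [-13.1192   7.9303  15.6058] 10.45 0.03024931679414196
```

Emit:
{"op": "carry_out", "data": {"motion": [{"dx":0,"dy":-0.0003,"dz":0.0005,"rx":0,"ry":0,"rz":0,"grip":-1},{"dx":0,"dy":-0.0003,"dz":0.001,"rx":0,"ry":0,"rz":0,"grip":-1},{"dx":0,"dy":-0.0003,"dz":0.0015,"rx":0,"ry":0,"rz":0,"grip":-1},{"dx":0,"dy":-0.0003,"dz":0.0015,"rx":0,"ry":0,"rz":0,"grip":-1},{"dx":0,"dy":-0.0003,"dz":0.0015,"rx":0,"ry":0,"rz":0,"grip":-1},{"dx":0,"dy":-0.0003,"dz":0.0015,"rx":0,"ry":0,"rz":0,"grip":-1},{"dx":0,"dy":-0.0003,"dz":0.0015,"rx":0,"ry":0,"rz":0,"grip":-1},{"dx":0,"dy":-0.0003,"dz":0.0015,"rx":0,"ry":0,"rz":0,"grip":-1}]}}

```text
clock: 11.12
eef_pos: [0.6535, 0.0082, 0.1853]
ee_rot: [1.519, 2.256, -0.198]
force: [-17.5, 11.1, 20.6]
grip_width: 0.0303
```

```bash
python3 t.py 0; python3 w.py f1
python3 - <<'E'
from h import *
s=ctrl.get_image("side")[...,::-1];t=ctrl.get_image("top")[...,::-1]
a=cv2.imread("pics/f1.png")[100:300,220:420]
z=lambda i:cv2.resize(i,(400,400),interpolation=3)
cv2.imwrite("pics/fin.png",np.hstack([z(a),z(s[130:280,290:440])]))
cv2.imwrite("pics/topf.png",t)
E
```

```text
d [ 0.0002 -0.0005 -0.0111] r [ 0.0072  0.0005 -0.0012]
force along n 26.749660896137822 [-17.4572  11.0595  20.5517] 11.1167 0.03028071143071675
[0.6535 0.0082 0.1853] [ 1.5195  2.2562 -0.1976]
```

View pics/fin.png

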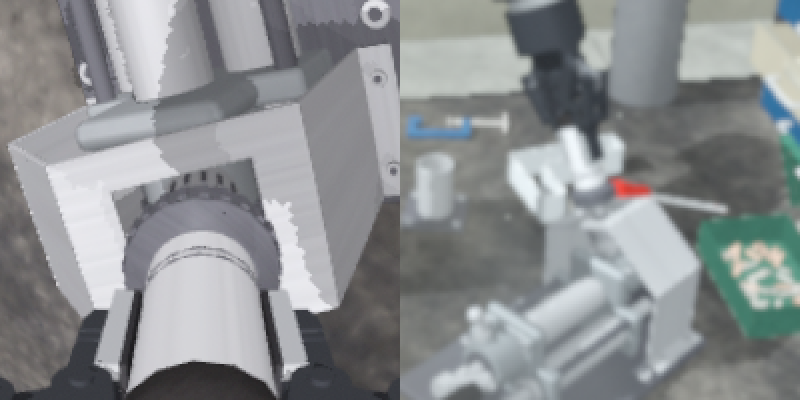

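Run:
```python
from h import *
a=cv2.imread("pics/top0.png").astype(int);b=cv2.imread("pics/topf.png").astype(int);s0=cv2.imread("pics/side0.png").astype(int)
for n,(x,y) in dict(bottle=(286,145),pipe=(403,268)).items():
    print(n,abs(a-b)[y-18:y+18,x-16:x+16].mean(), abs(a-b)[y-18:y+18,x-16:x+16].max())
s=ctrl.get_state();print(s["clock"],s["force"],s["eef_pos"],s["grip_width"])
```

```text
bottle 42.26707175925926 183
pipe 4.680844907407407 20
11.2667 [-17.0897  11.8632  19.7215] [0.6535 0.0082 0.1853] 0.029596607162918172
```

Run:
```python
from h import *
import pickle
s=pickle.load(open("f1.pkl","rb"));print(proj("wrist",[.695,.123,.118],s),proj("wrist",[.695,.123,0],s))
g=pickle.load(open("g1.pkl","rb"));print(proj("wrist",[.695,.123,.118],g))
a=cv2.imread("pics/f1.png");b=cv2.imread("pics/topf.png")[60:310,200:440]
cv2.imwrite("pics/v.png",np.hstack([cv2.resize(a,(480,300)),cv2.resize(b,(288,300))]))
```

```text
[462.5484 317.7688] [466.5521 242.6197]
[199.3258 289.1833]
```

View pics/v.png

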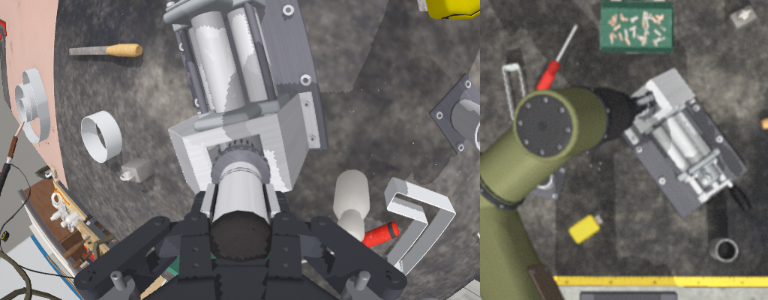

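```bash
python3 -c "
from bench import ctrl
print(ctrl.job_done())"
```

```text
the job is handed in; nothing more can be done
None
```

The gun is on the guarded nipple with its barrel at the end of its stroke, still gripped at 100 N. I handed the job in at about 11.3 s; no verdict is given.

**What I did:** I found the nipple and the guard opening from two wrist views. The opening face measured 25.05° of lean and lay about 15 mm beyond the tip. I drew the gun out of its holster, lined it up on the nipple's axis, passed the coupler through the opening and pushed it on. I then kept pushing until the barrel met a hard stop.

**Last checks:**
- **Snap-on:** this is inferred from force and position, not seen directly. The force reached about 10 N about 1 mm before the expected seat. It then rose to about 16 N roughly 9 mm past it, in line with the spring.
- **Full stroke:** the stop came about 11.1 mm past the expected seat, where 12 mm was nominal; the roughly 1 mm gap is within the calibration error. A further 1.5 mm of commanded push moved nothing and raised the push to about 30 N along the axis.
- **Grip:** the rubber cap sat in the same place in the wrist picture before and after, so the gun did not slip.
- **Bottle and pipe:** the pipe is unchanged in the top view. The arm hid the bottle there, so that comparison disagreed, but the wrist view shows it upright in its old place.
- **Sideways load:** about 10 N of lateral force remains on the gun at the final hold. I left it because the position was steady.

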